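# Sort the mixed weld parts into bins and the boss chute

## Task

Clear the mixed parts off the welding bench. Lay both stepped bosses in the sloping chute so that they roll down and queue up at its stop, each with its thin bright spigot pointing to the green guide; put the piece of channel in the blue bin, the flat lifting lug in the yellow bin and the used copper gas nozzle in the red bin. Leave the spray can standing where it is.

Things in the scene. Friction and masses are not known exactly. Their poses are not given: they have to be found in the camera images.
- boss_a_c (a point): First of two alike: steel weld boss on its side: dark body 40 mm across, 44 mm long, with a thin bright spigot (24 mm across, 20 mm long) at one end; 64 mm overall, 0.3 kg. The point is on the axis, mid-length of the dark body, 20 mm above the bench; x is the axis, +x to the spigot, whose end is 42 mm from the point (plain end: 22 mm the other way). It rolls if pushed.
- boss_b_c (a point): Second of two alike: steel weld boss on its side: dark body 40 mm across, 44 mm long, with a thin bright spigot (24 mm across, 20 mm long) at one end; 64 mm overall, 0.3 kg. The point is on the axis, mid-length of the dark body, 20 mm above the bench; x is the axis, +x to the spigot, whose end is 42 mm from the point (plain end: 22 mm the other way). It rolls if pushed.
- channel_c (a point): short piece of bright steel channel (U section) lying on its web with the open side up: 50 mm long (x), 40 mm wide over its two legs (y), 30 mm high, legs 5 mm and web 6 mm thick, about 0.19 kg. The point is at its middle, 15 mm above the bench; z up.
- lug_c (a point): flat dark steel lifting lug lying flat: 76 mm long (x), 40 mm wide (y), 12 mm thick, one end square, the other (+x) round with a drilled eye, about 0.25 kg. The point is at its middle, 6 mm above the bench; z up.
- nozzle_c (a point): used copper gas nozzle of a welding torch, lying on its side: 70 mm long, 26 mm in diameter over the rear 48 mm, then tapering to a 19 mm mouth at the +x end, about 0.08 kg. The point is on its axis at mid-length, 13 mm above the bench; x is its axis.
- bin_blue: blue plastic stacking bin, open on top, for channel pieces, 130 x 130 mm outside, 50 mm high, its front wall (-x side, and 28 mm of the side walls next to it) only 28 mm high; walls and floor 3 mm thick, inside 124 x 124 mm. It stands fixed on the bench. Origin: centre of its underside, z up.
- bin_yellow: yellow plastic stacking bin, open on top, for lugs, 130 x 130 mm outside, 50 mm high, its front wall (-x side, and 28 mm of the side walls next to it) only 28 mm high; walls and floor 3 mm thick, inside 124 x 124 mm. It stands fixed on the bench. Origin: centre of its underside, z up.
- bin_red: red plastic stacking bin, open on top, for used torch parts, 130 x 130 mm outside, 50 mm high, its front wall (-x side, and 28 mm of the side walls next to it) only 28 mm high; walls and floor 3 mm thick, inside 124 x 124 mm. It stands fixed on the bench. Origin: centre of its underside, z up.
- chute: Fixed roll-down chute. Flat floor 220 mm long slopes 11 deg down to +x; guides 78 mm apart, 18 mm above it, green at +y, plain metal at -y. Upper end (x -110 mm) open; stop face at x +106 mm. Origin: on the bench under mid-lane, z up; floor 34 mm above it at x 0, 49 mm at x -75 mm. A boss let go across the upper part rolls down by itself; spigot to +y and centred, its body's point is at y -10 mm.
- spray_can: bystander: white and blue spray can with a red cap, 53 mm in diameter, 160 mm tall, standing upright to the right of the bins. Origin: centre of its underside.

How it is judged (in metres and radians):
At the end, for the whole second after the job is handed in: Both bosses on the chute floor, queued at the stop (within 15 mm along it), spigots to the green guide, square within 0.35 rad. Channel in blue bin, lug in yellow, nozzle in red: centres within 58 mm of mid-bin in x and y, under 32 mm high. All still; can within 30 mm, upright to 0.2 rad (x of boss_a_c in the frame of chute between 0.038 and 0.105 m and y of boss_a_c in the frame of chute between -0.024 and -0.001 m and z of boss_a_c in the frame of chute between 0.028 and 0.056 m and angle between the x axis of each of boss_a_c, boss_b_c and the y axis of chute, either way round below 0.35 rad and x of boss_b_c in the frame of chute between 0.038 and 0.105 m and y of boss_b_c in the frame of chute between -0.024 and -0.001 m and z of boss_b_c in the frame of chute between 0.028 and 0.056 m and x of channel_c in the frame of bin_blue between -0.058 and 0.058 m and y of channel_c in the frame of bin_blue between -0.058 and 0.058 m and z of channel_c in the frame of bin_blue between 0.003 and 0.032 m and x of lug_c in the frame of bin_yellow between -0.058 and 0.058 m and y of lug_c in the frame of bin_yellow between -0.058 and 0.058 m and z of lug_c in the frame of bin_yellow between 0.003 and 0.032 m and x of nozzle_c in the frame of bin_red between -0.058 and 0.058 m and y of nozzle_c in the frame of bin_red between -0.058 and 0.058 m and z of nozzle_c in the frame of bin_red between 0.003 and 0.032 m and linear speed of each of boss_a, boss_b, channel, lug, nozzle below 0.02 m/s and distance of spray_can from where it was at the start of the episode below 0.03 m and angle between spray_can's own z axis and vertical below 0.2 rad); the robot touches nothing.
It fails at once if the spray can is knocked over or pushed away (angle between spray_can's own z axis and vertical above 0.35 rad or distance of spray_can from where it was at the start of the episode above 0.05 m).
It also fails if it takes over 115 s, if anything falls off the work surface, if the arm or the gripper's body presses on something with over 40 N, if the wrist force passes 120 N, or if a joint passes its speed limit or range.

## Robot

A 6-joint arm with a two-finger parallel gripper is mounted at the origin on the work surface. World frame = base frame: x ahead of the robot, y to its left, z up, the work surface at z = 0. Lengths are in mm, angles in rad, forces in N, time in s.
With the tool pointing down it reaches from about 225 to 725 mm from the base axis. Payload 3.1 kg.
Tool frame: the origin (TCP) lies between the finger pads; the fingertips stand 8 mm ahead of it and the grasp point (between the pads) lies 11 mm behind it (ctrl.tips_ahead is the distance from the TCP to the fingertips, in mm); y points along the fingers, z is the direction in which the jaws open and shut, and the axes are right-handed (so a half turn about y gives the same grasp; the last joint's range is limited). The gripper opens to 85 mm and grips with 20 to 120 N. Pads are 22 mm wide; open, the fingers measure 114 mm over their backs; the gripper's body (76 mm by 85 mm) begins 54 mm behind the grasp point. The pads swing forward as they close: fully open they stand 13 mm farther back than shut.
Start: joints at [-0.128, 0.048, 0.099, 1.622, 0, 1.443], TCP at [524.993, -0.012, 239.312] pointing down, gripper open.
Joint ranges: [-2.91, 2.91], [-0.99, 1.94], [-1.21, 1.42], [-2.12, 2.29], [-1.49, 1.47], [-3.14, 3.14]. Speed limits (rad/s): [2.79, 2.79, 3.14, 3.14, 3.14, 3.14].

## Interface

Orientations are given as a unit quaternion [w, x, y, z].
In Python, from station import ctrl gives the robot as it stands. Calls block until the motion is done:
- ctrl.move_to(position, orientation): joint-space move of the TCP to a pose.
- ctrl.line_to(position, orientation=None, feed=150): straight line of the TCP; orientation=None keeps the orientation; feed is the mean speed in mm/s.
- ctrl.move_j(angles): joint-space move.
- ctrl.move_gripper(opening): finger opening in mm; the grip force is fixed at half the most; returns when the fingers have stopped.
- ctrl.dwell(seconds).
- ctrl.ik(position, orientation): joint angles nearest the present ones, or None.
- ctrl.sense(): the state.
- ctrl.snapshot(name): name is "scene" or "side" or "wrist"; returns the picture (400x640x3 uint8, red, green, blue); there is no depth.
- ctrl.camera_model(name): a dict with "mtx" (3x3 intrinsics, pixels), "world_to_cam" (4x4, takes a point from world to camera coordinates). Camera axes: x right, y up, looking along -z (the intrinsics and any distortion apply to the point x, -y, -z); pixel columns grow to the right and rows downward; lengths in mm; the calibration is good to about 2 mm. The wrist camera is an equidistant fisheye: a pixel r from the principal point sees the ray r / f radians off the axis. A picture is of the moment at which its call begins: read the wrist's pose just before it. camera_model takes no time and is no camera call; for the wrist camera it gives the pose at the moment of the call.
A pose or a line that the arm cannot do raises ctrl.Unreachable and nothing moves.
- ctrl.finish_job(): hands the job in, once; it reports no verdict.
Trained networks look in the newest picture that a camera, given by its name, has taken for a name from the list of things; names that differ only in an ending like _2 or _b are one class to them, and where a whole thing is asked for, a point or a joint stands for the part that bears it (a point fixed in the world has none). Each returns a list of dicts, best first, with "conf" (0 to 1); they miss things now and then, are a little off and sometimes report something else, mostly with a low value. They report only what shows in the picture. A call takes as long as a camera call.
- ctrl.spot_in(target, camera): "at" ([row, column] in pixels, amid what is visible of it).
The state is a dict: "clock": time; "joint_positions": joint angles; "joint_vel": joint speeds; "joint_torque": joint torques, N m; "eef_pos": TCP position; "eef_rot": TCP orientation; "contact_force": force on the tool from outside, world axes, zero at the start; "ft_torque": the same for the moment, N m; "grip_width": finger opening in mm.
Only numpy, scipy, OpenCV 4.12 (cv2) and the standard library are available. Lean on these libraries where they do the work, as an engineer would, in place of code of your own. Each camera call takes 0.05 s, during which the arm holds its last target. There are 200 camera calls.

## Working session

There is one attempt and no reset: what is moved stays moved. The work goes in short steps, each a Python script; the robot and the scene stay as the last script left them, time stands still between calls to the robot, and variables do not carry over. Pictures are saved under pics/ and viewed, about 12 in all and at most 16, crops included, and the job is handed in when it is done.

```bash
mkdir -p pics; ls
python3 - <<'E'
from station import ctrl
import cv2, numpy as np
for n in ("scene","side","wrist"):
    im=ctrl.snapshot(n); cv2.imwrite(f"pics/{n}0.png",im[:,:,::-1])
    m=ctrl.camera_model(n); print(n,{k:np.round(np.array(v),3).tolist() for k,v in m.items()})
    for t in ("boss_a_c","channel_c","lug_c","nozzle_c","bin_blue","bin_yellow","bin_red","chute","spray_can"):
        print(t,[(np.round(d["at"]).astype(int).tolist(),round(d["conf"],2)) for d in ctrl.spot_in(t,n)])
print(ctrl.sense())
E
```

```text
pics
scene {'mtx': [[399.157, 0.0, 317.986], [0.0, 399.157, 201.748], [0.0, 0.0, 1.0]], 'world_to_cam': [[0.897, 0.442, -0.01, -435.479], [-0.22, 0.466, 0.857, 105.589], [0.383, -0.767, 0.515, -1295.658], [0.0, 0.0, 0.0, 1.0]]}
boss_a_c [([243, 271], 0.59)]
channel_c [([249, 214], 0.9)]
lug_c [([213, 283], 0.89)]
nozzle_c [([198, 313], 0.58)]
bin_blue [([233, 354], 0.6)]
bin_yellow [([275, 323], 0.82)]
bin_red [([198, 371], 0.6), ([297, 207], 0.32)]
chute [([155, 374], 0.85)]
spray_can [([299, 208], 0.88)]
side {'mtx': [[445.958, 0.0, 312.181], [0.0, 445.958, 206.218], [0.0, 0.0, 1.0]], 'world_to_cam': [[-0.943, -0.333, -0.006, 443.131], [0.163, -0.476, 0.864, -171.375], [-0.291, 0.814, 0.503, -919.165], [0.0, 0.0, 0.0, 1.0]]}
boss_a_c [([192, 334], 0.78)]
channel_c [([185, 384], 0.69)]
lug_c [([226, 342], 0.62)]
nozzle_c [([243, 311], 0.71), ([223, 343], 0.19)]
bin_blue [([200, 275], 0.59)]
bin_yellow [([172, 298], 0.89)]
bin_red [([233, 248], 0.83)]
chute [([224, 341], 0.71), ([309, 229], 0.58)]
spray_can [([140, 350], 0.94)]
wrist {'mtx': [[309.707, 0.0, 315.849], [0.0, 309.707, 1
[... 437 characters left out ...]
y_can []
{'clock': 1.5, 'joint_positions': array([-1.27779949e-01,  4.80290286e-02,  9.92004279e-02,  1.62201677e+00,
        1.26011815e-05,  1.44298764e+00]), 'joint_vel': array([ 0.00010171,  0.00083462, -0.0006497 , -0.00140416, -0.00101671,
        0.00165725]), 'joint_torque': array([ 2.59509916e-04, -3.38635075e+01,  3.20148003e+01,  1.38321528e-03,
       -8.65871266e-05, -6.22203174e-06]), 'eef_pos': array([5.24986804e+02, 3.51639194e-03, 2.39296658e+02]), 'eef_rot': array([-0.50000011,  0.50001426, -0.50000926,  0.49997637]), 'contact_force': array([ 0.29317676, -0.02111895, -0.73133851]), 'ft_torque': array([-0.01078036, -0.00833456,  0.04618217]), 'grip_width': 85.30892292185587}
```

Run:
```python
import cv2, numpy as np
a=cv2.imread("pics/scene0.png")[120:340,150:470]; b=cv2.imread("pics/side0.png")[90:350,180:500]
cv2.imwrite("pics/a.png",cv2.resize(a,None,fx=2.5,fy=2.5,interpolation=3)); cv2.imwrite("pics/b.png",cv2.resize(b,None,fx=2.3,fy=2.3,interpolation=3))
```

```text
(no output)
```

View pics/a.png

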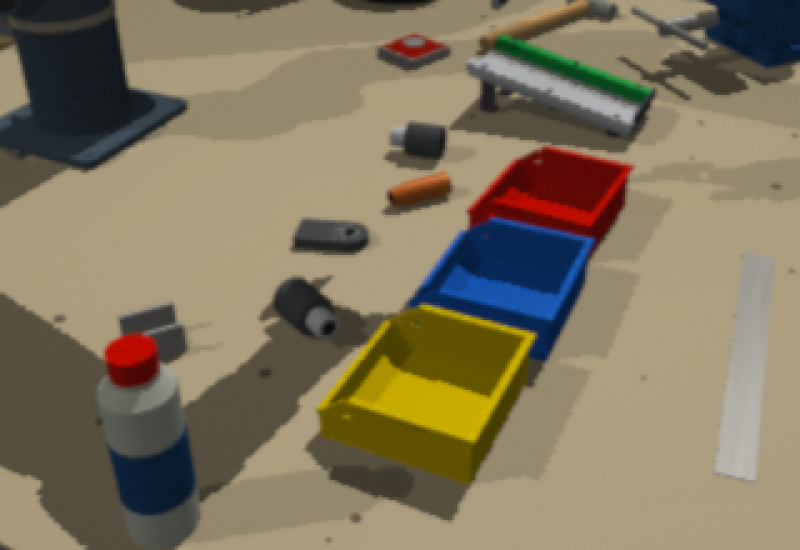

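View pics/b.png

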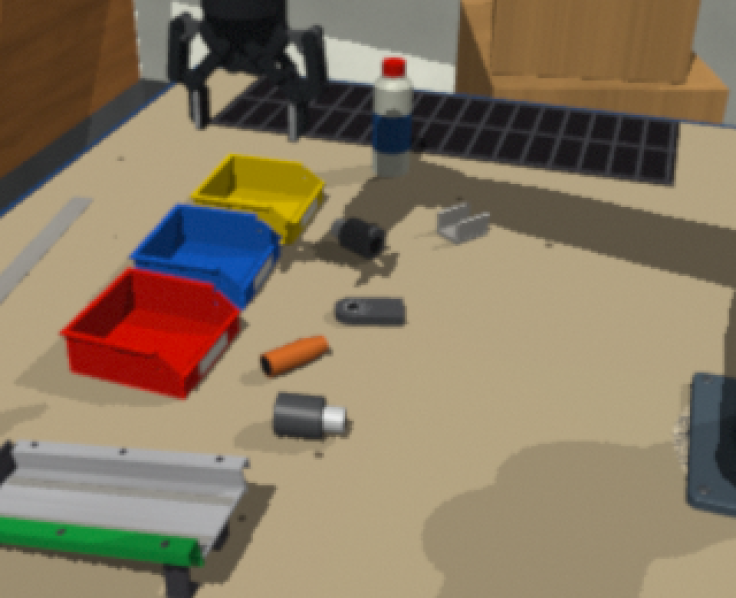

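View pics/wrist0.png

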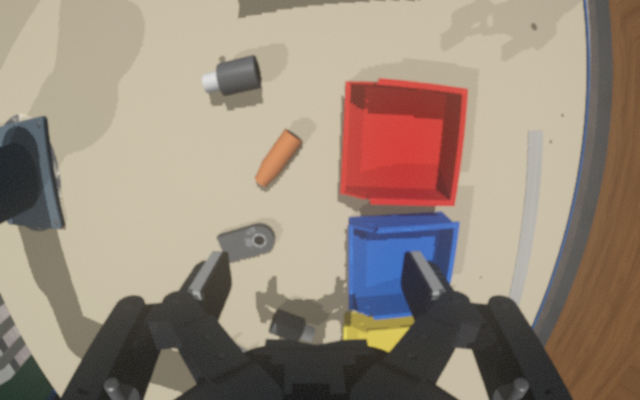

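```bash
cat > h.py <<'E'
from station import ctrl
import cv2, numpy as np
from scipy.spatial.transform import Rotation as Rn
def quat(phi, tilt=0):
    z=np.array([np.cos(phi),np.sin(phi),0]); y=np.array([0,0,-1.]); x=np.cross(y,z)
    R=Rn.from_matrix(np.stack([x,y,z],1))
    q=R.as_quat(); return [q[3],q[0],q[1],q[2]]
def ray(m,rc,fish):
    """pixel [row,col] -> (origin,dir) in world"""
    K=np.array(m["mtx"]); T=np.array(m["world_to_cam"])
    u=(rc[1]-K[0,2])/K[0,0]; v=(rc[0]-K[1,2])/K[1,1]
    if fish:
        r=np.hypot(u,v); s=np.sin(r)/r if r>1e-9 else 1; d=np.array([u*s,v*s,np.cos(r)])
    else: d=np.array([u,v,1.])
    d=d*[1,-1,-1]; R=T[:3,:3]; d=R.T@d
    return -R.T@T[:3,3], d/np.linalg.norm(d)
def onz(m,rc,z,fish=False):
    o,d=ray(m,rc,fish); return o+d*(z-o[2])/d[2]
def tri(rays):
    A=sum(np.eye(3)-np.outer(d,d) for o,d in rays); b=sum((np.eye(3)-np.outer(d,d))@o for o,d in rays)
    p=np.linalg.solve(A,b); return p,max(np.linalg.norm(np.cross(p-o,d)) for o,d in rays)
def project(m,P,fish):
    K=np.array(m["mtx"]); T=np.array(m["world_to_cam"]); p=(T[:3,:3]@np.atleast_2d(P).T).T+T[:3,3]; p=p*[1,-1,-1]
    if fish:
        r=np.hypot(p[:,0],p[:,1]); t=np.arctan2(r,p[:,2])/np.maximum(r,1e-9); n=p[:,:2]*t[:,None]
    else: n=p[:,:2]/p[:,2:]
    return n*[K[0,0],K[1,1]]+[K[0,2],K[1,2]]
def snap(name,tag):
    m=ctrl.camera_model(name); im=ctrl.snapshot(name)[:,:,::-1].copy(); cv2.imwrite(f"pics/{tag}.png",im)
    np.save(f"pics/{tag}.npy",{k:np.array(v) for k,v in m.items()},allow_pickle=True); return m,im
def load(tag): return np.load(f"pics/{tag}.npy",allow_pickle=True).item()
E
python3 - <<'E'
from h import *
np.set_printoptions(precision=1,suppress=True)
ms,md=ctrl.camera_model("scene"),ctrl.camera_model("side")
P={"bossb":([243,271],[192,334]),"channel":([249,214],[185,384]),"lug":([213,283],[226,342]),"nozzle":([195.5,318],[243,311]),"blue":([233,354],[200,275]),"yel":([275,323],[172,298]),"red":([198,371],[233,248]),"can":([299,208],[140,350]),
# from zoomed crops
"bossa_body":([120+140/2.5,150+425/2.5],[90+415/2.3,180+300/2.3]),
"chute_low_green":([120+93/2.5,150+652/2.5],[90+523/2.3,180-0]),
"chute_up_green":([120+38/2.5,150+498/2.5],[90+548/2.3,180+200/2.3]),
"chute_up_metal":([120+58/2.5,150+472/2.5],[90+462/2.3,180+247/2.3])}
for k,(a,b) in P.items():
    p,e=tri([ray(ms,a,0),ray(md,b,0)]); print(k,p,round(e,1))
# views
q=quat(0)
for i,(p) in enumerate([[450,-190,290],[520,120,290]]):
    ctrl.move_to(p,q); ctrl.dwell(.3); snap("wrist",f"w{i+1}")
print(ctrl.sense()["clock"])
E
```

```text
bossb [ 487.  -240.    21.2] 2.9
channel [ 370.9 -314.5   21.6] 7.4
lug [427.8 -97.8   5.7] 2.6
nozzle [474.9   9.9  14.2] 5.3
blue [ 633.7 -132.7   25.5] 10.4
yel [ 632.7 -300.8   30.8] 11.1
red [622.3  36.1  28. ] 3.7
can [ 513.9 -486.    78.2] 0.9
bossa_body [436.3 110.7  19.3] 1.5
chute_low_green [637.  325.   24.1] 20.6
chute_up_green [434.2 336.1  68.2] 3.9
chute_up_metal [435.  245.5  73.9] 4.3
4.2583
```

View pics/w1.png

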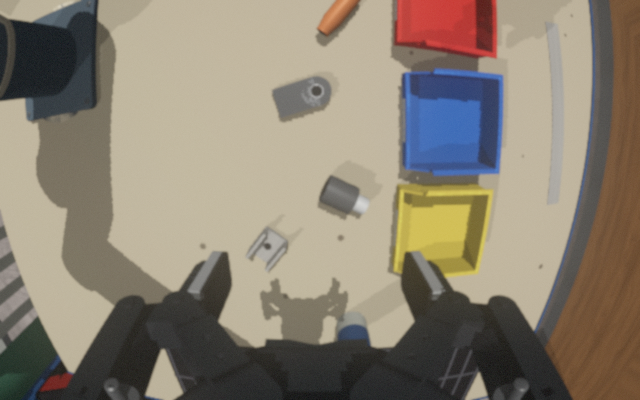

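View pics/w2.png

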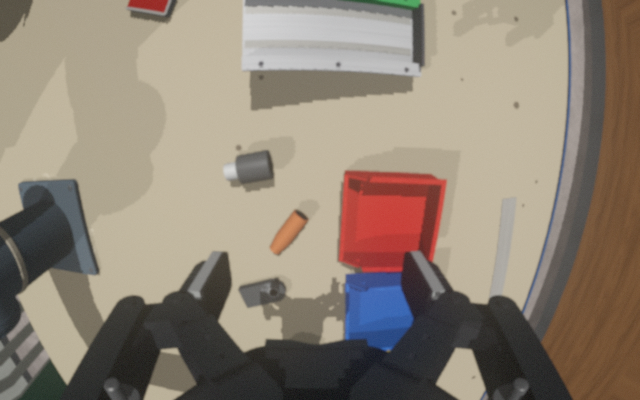

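```bash
cat >> h.py <<'E'
def ortho(tag,fish,cx,cy,z,half=70,s=3):
    """top-down view at plane z; col = x, row = -y; s px/mm"""
    m=load(tag); im=cv2.imread(f"pics/{tag}.png"); n=int(2*half*s)
    r,c=np.mgrid[0:n,0:n]; P=np.stack([cx-half+c.ravel()/s, cy+half-r.ravel()/s, np.full(n*n,z)],1)
    uv=project(m,P,fish).astype(np.float32).reshape(n,n,2)
    return cv2.remap(im,uv,None,cv2.INTER_LINEAR)
E
python3 - <<'E'
from h import *
print(ctrl.tips_ahead)
ctrl.move_to([540,195,300],quat(0)); ctrl.dwell(.3); snap("wrist","w3"); print(ctrl.sense()["clock"])
T=[("w2",436,111,30,50),("w1",487,-240,30,50),("w1",371,-314,25,50),("w1",428,-98,12,50),("w2",475,10,18,50),("w3",545,291,50,130)]
tiles=[]
for t,x,y,z,h in T:
    o=ortho(t,1,x,y,z,h,250/(2*h))
    for k in range(0,251,25): cv2.line(o,(k,0),(k,4),(0,0,255),1); cv2.line(o,(0,k),(4,k),(0,0,255),1)
    tiles.append(o)
cv2.imwrite("pics/tiles.png",np.vstack([np.hstack(tiles[:3]),np.hstack(tiles[3:])]))
E
```

```text
8.0
5.0167
```

View pics/tiles.png

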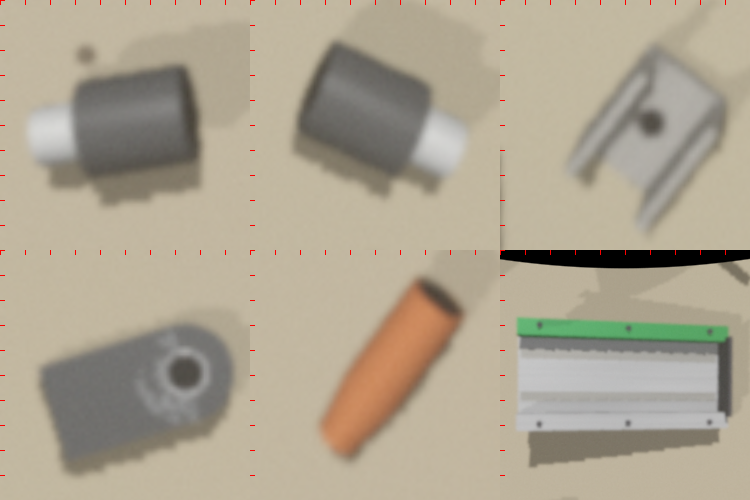

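View pics/w3.png

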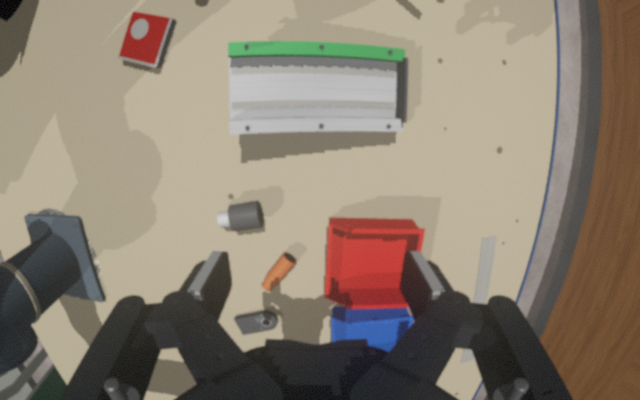

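Run:
```python
from h import *
T=[("na",436,110,20),("nb",487,-238,20),("nc",371,-316,30),("nl",428,-98,12),("nn",475,10,13)]
tiles=[]
for t,x,y,z in [T[0],T[4],T[3],T[1],T[2]]:
    ctrl.move_to([x,y-78,135],quat(0)); ctrl.dwell(.25); snap("wrist",t)
for t,x,y,z in T:
    o=ortho(t,1,x,y,z,50,2.6)
    for k in range(0,260,26): cv2.line(o,(k,0),(k,4),(0,0,255),1); cv2.line(o,(0,k),(4,k),(0,0,255),1)
    tiles.append(o)
tiles.append(ortho("nc",1,371,-316,0,50,2.6))
cv2.imwrite("pics/tiles2.png",np.vstack([np.hstack(tiles[:3]),np.hstack(tiles[3:])])); print(ctrl.sense()["clock"])
```

```text
9.8417
```

View pics/tiles2.png

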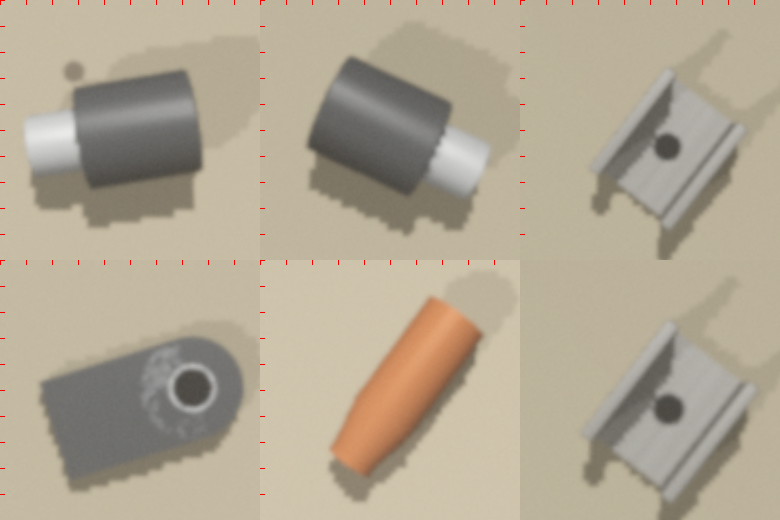

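Run:
```python
from h import *
np.set_printoptions(precision=2,suppress=True)
tiles=[]
for t,x,y,z in [("w1",632,-301,50),("w1",632,-133,50),("w2",622,36,50),("w1",632,-301,3),("w1",632,-133,3),("w2",622,36,3)]:
    o=ortho(t,1,x,y,z,90,260/180)
    for k in range(0,260,26): cv2.line(o,(k,0),(k,4),(0,0,0),1); cv2.line(o,(0,k),(4,k),(0,0,0),1)
    tiles.append(o)
cv2.imwrite("pics/bins.png",np.vstack([np.hstack(tiles[:3]),np.hstack(tiles[3:])]))
d=np.deg2rad
C={"a":([439,110.8,16],d(100),[476,281,70],d(-.6)+d(0)),
"b":([483.4,-236.7,16],d(-115.3),[476,281,70],d(-.6)),
"channel":([377.5,-322.9,15],d(-38.5),[632,-133,40],d(-38.5)),"lug":([434.7,-102.8,10],d(108),[632,-301,40],d(108)),"nozzle":([484.7,16.9,10],d(-36),[622,36,40],d(-36))}
for k,(p,f,pp,g) in C.items():
    for e in (0,np.pi):
        for w,(P,F) in {"pick":(p,f),"place":(pp,g)}.items():
            j=ctrl.ik(P,quat(F+e)); print(k,round(e),w,None if j is None else np.array(j))
```

```text
a 0 pick [ 0.1  -0.07 -0.46  1.17  0.   -0.08]
a 0 place [ 0.41  0.15 -0.13  1.29  0.    1.99]
a 3 pick [ 0.1  -0.07 -0.46  1.17  0.    3.07]
a 3 place [ 0.41  0.15 -0.13  1.29  0.   -1.15]
b 0 pick [-0.58  0.15 -0.24  1.18  0.    3.  ]
b 0 place [ 0.41  0.15 -0.13  1.29  0.    1.99]
b 3 pick [-0.58  0.15 -0.24  1.18  0.   -0.14]
b 3 place [ 0.41  0.15 -0.13  1.29  0.   -1.15]
channel 0 pick [-0.84  0.05 -0.35  1.17  0.    1.4 ]
channel 0 place [-0.31  0.4   0.12  1.29  0.    1.93]
channel 3 pick [-0.84  0.05 -0.35  1.17  0.   -1.74]
channel 3 place [-0.31  0.4   0.12  1.29  0.   -1.21]
lug 0 pick [-0.38 -0.08 -0.49  1.16  0.   -0.7 ]
lug 0 place [-0.54  0.55  0.31  1.34  0.   -0.85]
lug 3 pick [-0.38 -0.08 -0.49  1.16  0.    2.44]
lug 3 place [-0.54  0.55  0.31  1.34  0.    2.29]
nozzle 0 pick [-0.1   0.02 -0.39  1.16  0.    2.1 ]
nozzle 0 place [-0.05  0.35  0.04  1.27  0.    2.15]
nozzle 3 pick [-0.1   0.02 -0.39  1.16  0.   -1.05]
nozzle 3 place [-0.05  0.35  0.04  1.27  0.   -0.99]
```

View pics/bins.png

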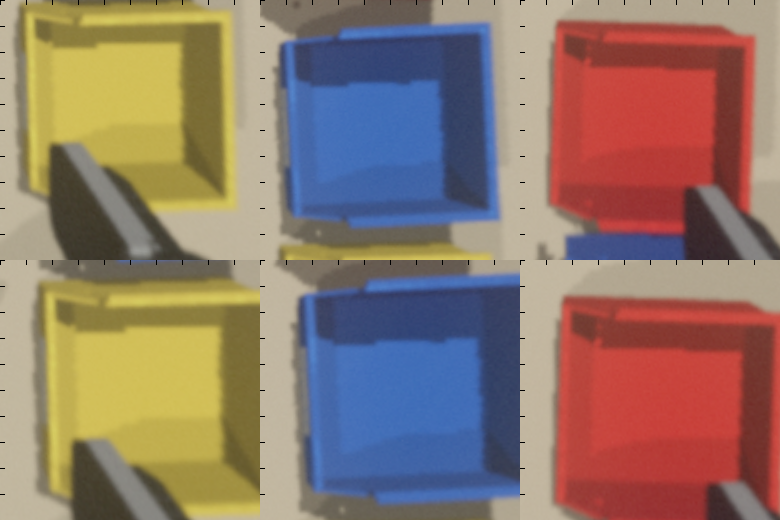

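```bash
cat >> h.py <<'E'
d2=np.deg2rad
def pick(xy,phi,gz,w,pre):
    q=quat(phi); ctrl.move_gripper(pre); ctrl.move_to([*xy,120],q); ctrl.line_to([*xy,gz+12],feed=120)
    f0=ctrl.sense()["contact_force"][2]; z=gz+12
    while z>gz:
        z=max(gz,z-2); ctrl.line_to([*xy,z],feed=60); f=ctrl.sense()["contact_force"][2]-f0
        if abs(f)>5: print("touch at",z,f); z+=2; ctrl.line_to([*xy,z],feed=60); break
    ctrl.move_gripper(max(0,w-12)); g=ctrl.sense()["grip_width"]; f1=ctrl.sense()["contact_force"]
    ctrl.line_to([*xy,140],feed=200); s=ctrl.sense()
    print("z",z,"grip",round(g,1),round(s["grip_width"],1),"dF",np.round(s["contact_force"],1),"t",round(s["clock"],1)); return z
def place(xyz,phi,opening,hi=150):
    q=quat(phi); x,y,z=xyz
    ctrl.move_to([x,y,hi],q); ctrl.line_to([x,y,z+10],feed=150); ctrl.line_to([x,y,z],feed=40)
    print("placed, F",np.round(ctrl.sense()["contact_force"],1)); ctrl.move_gripper(opening); ctrl.dwell(.2)
    ctrl.line_to([x,y,hi],feed=150)
E
python3 - <<'E'
from h import *
z=pick([439,110.8],d2(100),16,40,62)
m,im=snap("wrist","held_a")
place([476,281,z+50.5],d2(-.6),80)
ctrl.move_to([476,150,230],quat(d2(-.6))); ctrl.dwell(.5); snap("wrist","chute_a"); print(ctrl.sense()["clock"])
a=cv2.imread("pics/held_a.png");b=cv2.imread("pics/chute_a.png"); cv2.imwrite("pics/c1.png",np.hstack([a[100:400,120:520],b[0:300,120:520]]))
E
```

```text
z 16 grip 38.3 38.5 dF [-0.6 -0.7 -4.6] t 15.6
placed, F [ 1.   0.3 -3.2]
21.0667
```

View pics/c1.png

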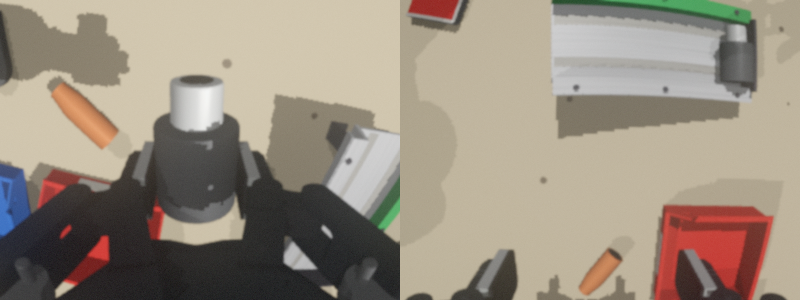

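Run:
```python
from h import *
z=pick([483.4,-236.7],d2(64.7),16,40,62)
place([476,281,z+50.5],d2(179.4),80)
z=pick([484.7,16.9],d2(144),11,26,48)
snap("wrist","held_n")
place([626,35,z+10],d2(144),46)
ctrl.move_to([500,150,230],quat(0)); ctrl.dwell(.4); snap("wrist","chute_b"); print(ctrl.sense()["clock"])
a=cv2.imread("pics/held_n.png");b=cv2.imread("pics/chute_b.png"); cv2.imwrite("pics/c2.png",np.hstack([a[100:400,120:520],b[0:400,120:520][:300]]))
```

```text
z 16 grip 38.3 37.9 dF [-0.1 -0.2 -3.6] t 26.6
placed, F [-0.  -0.9 -3.4]
z 11 grip 24.1 23.8 dF [-0.  -0.  -1.6] t 35.9
placed, F [ 0.4 -0.6 -1.3]
42.2417
```

View pics/c2.png

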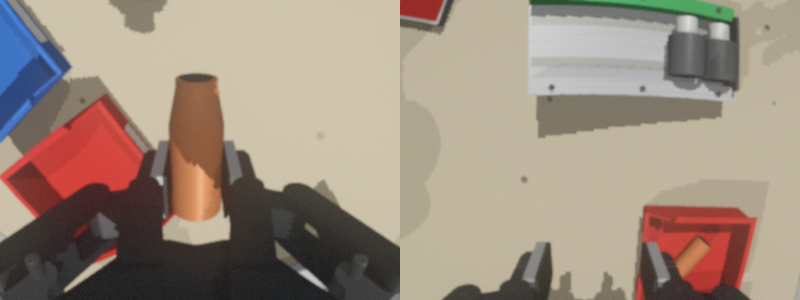

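Both bosses are queued with their spigots to green, and the nozzle is in the red bin. The lug and channel are next.

Run:
```python
from h import *
z=pick([434.7,-102.8],d2(108),10,40,54)
snap("wrist","held_l")
if ctrl.sense()["grip_width"]>34: place([635,-287,z+9],d2(108),56)
z=pick([377.5,-322.9],d2(-38.5),14,40,56)
if ctrl.sense()["grip_width"]>34: place([635,-127,z+9],d2(-38.5),56)
ctrl.move_to([450,-190,290],quat(0)); ctrl.dwell(.4); snap("wrist","end1")
ctrl.move_to([500,100,260],quat(0)); ctrl.dwell(.4); snap("wrist","end2"); snap("scene","end_s"); print(ctrl.sense()["clock"])
a=cv2.imread("pics/end1.png");b=cv2.imread("pics/end_s.png"); cv2.imwrite("pics/c3.png",np.hstack([a[0:400,200:560],cv2.resize(b[120:340,180:420],None,fx=1.82,fy=1.82)[:400]]))
```

```text
z 10 grip 38.0 38.1 dF [-0.4  0.2 -4.3] t 48.1
placed, F [ 0.3  0.8 -2.8]
z 14 grip 38.7 38.9 dF [ 0.3  0.4 -2.7] t 57.8
placed, F [ 0.9  0.5 -2. ]
64.8667
```

View pics/c3.png

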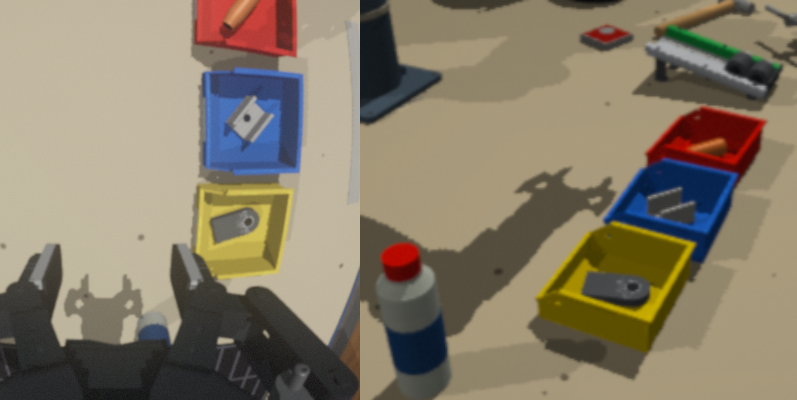

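Run:
```python
from h import *
ctrl.move_to([600,200,250],quat(0)); ctrl.dwell(.4); snap("wrist","end3")
o=ortho("end3",1,548,290,45,125,2.4)
for x in (548+38,548+105):
    c=int((x-423)*2.4); cv2.line(o,(c,100),(c,500),(255,0,0),1)
for y in (290-24,290-1):
    r=int((415-y)*2.4); cv2.line(o,(300,r),(590,r),(0,0,255),1)
cv2.imwrite("pics/c4.png",o[80:520])
```

```text
(no output)
```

View pics/c4.png

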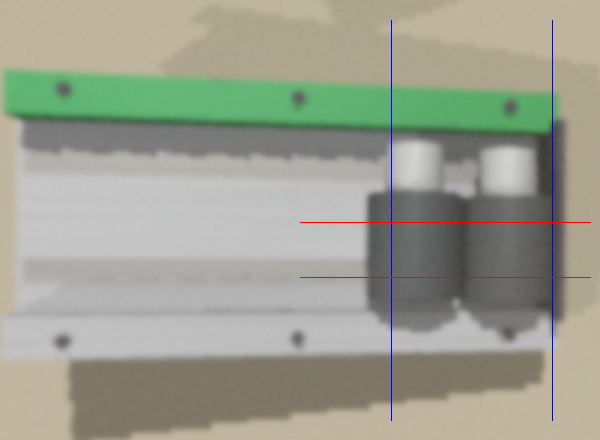

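```bash
python3 -c "
from station import ctrl
ctrl.finish_job(); print(ctrl.sense()['clock'])"
```

```text
the job is handed in; nothing more can be done
the job is handed in; nothing more can be done
```

The job is handed in, with everything on the bench in its place; no verdict was reported.

- **Bosses:** In the last wrist picture both are queued at the chute stop, square to it, with spigots to the green guide. I put the upper boss's body at about x +48 mm in the chute, with the lower one against the stop and both bodies mid-band in y.
- **Bins:** The last pictures show the channel in the blue bin, the lug in the yellow bin and the nozzle in the red bin. I saw them in the pictures but did not measure where they came to rest.
- **Spray can:** It is standing where it was; the arm never went near it.
- **Limits:** The clock read 64.9 s before the last look, which took a few seconds more, out of 115 s. All five grasps and placings went in first time, with no unexpected contact.

**Disagreements:**
- Two measurements of the yellow bin's centre differed by about 14 mm in y, and of the blue and yellow bins' by up to about 8 mm in x.
- The bin rims also measured about 4% larger than the stated size. None of this mattered at the bins' tolerance.
- The two estimates of the chute's upper end differed by about 4 mm in x.

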